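# Wind up the shelter lanterns and hang them on the pegboard

### The job

Make the shelter's folding lanterns ready for the night: stand every lantern on the black charging pad of the hand-crank charger, click its selector knob over to charge, and then, with all of them on the pad, wind the crank clockwise three full turns in a steady circle. Afterwards click the selector back to off and hang every lantern by its handle on a slanted peg of its own, well down the peg and left hanging freely. Do not knock over the cups or the food can.

Things in the scene. Friction and masses are not known exactly. Their poses are not given: they have to be found in the camera images.
- charger: fixed hand-crank charger: a grey case 170 x 270 x 80 mm (x, y, z) on the ledge with a black charging pad attached along its +y end. Origin on the ledge under the middle of the case, z up; it stands at some yaw. On the case top: the crank (its hub 70 mm to -y of the middle) and the selector knob (30 mm to -x and 100 mm to +y of the middle)
- pad_top (a point): centre of the top face of the charging pad, 5 mm above the ledge; axes as the charger. The pad measures 300 mm along x and 140 mm along y, flat, with three places marked by rings at x = -95, 0 and +95 mm; anywhere on it charges as long as the lantern stands with its centre at least 15 mm inside the edge
- selector (a joint): selector knob of the charger, rad: 0 = off, 1.047 (60 degrees clockwise seen from above) = charge; end stops at both. A spring detent holds it at either end: half way there is a hump (peak torque about 0.12 N m); let go before it, the knob springs back, past it, it snaps on to the other end by itself
- selector_grip (a point): point on the vertical axis of the selector knob at the height to grip it, 37 mm above the case top; its x axis lies along the knob's grip bar and turns with the knob. The upright bar is 42 mm long (x), 14 mm thick (y) and 32 mm high, its top 7 mm above this point
- crank (a joint): crank of the charger, rad, growing clockwise seen from above, endless; at the start between -1.2 and 1.2. At 0 the grip stands to the charger's -x side of the hub. Drag about 0.3 N m when wound at 1.5 rad/s; it stays where it is left. It may not be raced above 8 rad/s
- crank_hub (a point): point on the vertical axis of the crank, level with grip_mid, 136 mm above the ledge
- grip_mid (a point): middle of the crank's grip: an upright black barrel, 27 mm in diameter and 46 mm high (from 26 mm below to 20 mm above this point), which spins freely on its pin, 60 mm from the crank's axis. The flat crank arm ends 3 mm under the barrel; the hub is not higher than the arm
- lantern1: folding plastic lantern, 0.22 kg (four alike; those absent give None): a round body 62 mm in diameter and 78 mm high with a rigid carrying handle on top, 124 mm high in all, heavy at the foot. Origin at the centre of its underside, z up; x points through the handle's opening (the way a peg passes, either way round), y along the handle's width
- lantern2: folding plastic lantern, 0.22 kg (four alike; those absent give None): a round body 62 mm in diameter and 78 mm high with a rigid carrying handle on top, 124 mm high in all, heavy at the foot. Origin at the centre of its underside, z up; x points through the handle's opening (the way a peg passes, either way round), y along the handle's width
- lantern3: folding plastic lantern, 0.22 kg (four alike; those absent give None): a round body 62 mm in diameter and 78 mm high with a rigid carrying handle on top, 124 mm high in all, heavy at the foot. Origin at the centre of its underside, z up; x points through the handle's opening (the way a peg passes, either way round), y along the handle's width
- lantern4: folding plastic lantern, 0.22 kg (four alike; those absent give None): a round body 62 mm in diameter and 78 mm high with a rigid carrying handle on top, 124 mm high in all, heavy at the foot. Origin at the centre of its underside, z up; x points through the handle's opening (the way a peg passes, either way round), y along the handle's width
- lantern1_eye (a point): centre of the opening in the handle of lantern1, 97 mm above its underside; axes as the lantern. Handle 40 mm wide (y), 14 mm deep (x): two upright posts 7 mm wide and a top bar 8 mm thick round an opening 26 mm wide and 38 mm high (78 to 116 mm above the underside). Held here across its posts, the opening stays free
- lantern2_eye (a point): centre of the opening in the handle of lantern2, 97 mm above its underside; axes as the lantern. Handle 40 mm wide (y), 14 mm deep (x): two upright posts 7 mm wide and a top bar 8 mm thick round an opening 26 mm wide and 38 mm high (78 to 116 mm above the underside). Held here across its posts, the opening stays free
- lantern3_eye (a point): centre of the opening in the handle of lantern3, 97 mm above its underside; axes as the lantern. Handle 40 mm wide (y), 14 mm deep (x): two upright posts 7 mm wide and a top bar 8 mm thick round an opening 26 mm wide and 38 mm high (78 to 116 mm above the underside). Held here across its posts, the opening stays free
- lantern4_eye (a point): centre of the opening in the handle of lantern4, 97 mm above its underside; axes as the lantern. Handle 40 mm wide (y), 14 mm deep (x): two upright posts 7 mm wide and a top bar 8 mm thick round an opening 26 mm wide and 38 mm high (78 to 116 mm above the underside). Held here across its posts, the opening stays free
- pegboard: fixed white pegboard 380 mm wide (y) and 310 mm high on two feet; origin on the ledge under the middle of its front face, its front looks to its own -x. Three slanted steel pegs stand out of it in a row; an aluminium cake mould, a can opener and a ladle hang flat on it below 150 mm and stay there
- peg1: slanted steel peg of the pegboard, 8 mm in diameter, 95 mm long to its round tip, rising at 30 degrees from level; origin at its root on the board's face, 225 mm above the ledge; x along the peg from root to tip, y level, along the board, z square to the peg, upward. Pegs stand 92 mm apart
- peg2: slanted steel peg of the pegboard, 8 mm in diameter, 95 mm long to its round tip, rising at 30 degrees from level; origin at its root on the board's face, 225 mm above the ledge; x along the peg from root to tip, y level, along the board, z square to the peg, upward. Pegs stand 92 mm apart
- peg3: slanted steel peg of the pegboard, 8 mm in diameter, 95 mm long to its round tip, rising at 30 degrees from level; origin at its root on the board's face, 225 mm above the ledge; x along the peg from root to tip, y level, along the board, z square to the peg, upward. Pegs stand 92 mm apart
- cup1: ceramic cup on the wooden tray, 70 mm in diameter at the rim and 75 mm high; origin under its centre; leave it standing
- cup2: ceramic cup on the ledge, as cup1; leave it standing
- food_can: unopened food can, 75 mm in diameter and 110 mm high; origin under its centre; leave it standing
There are look-alikes about, which are no part of the job. What is shaped like the lantern1 but green, pink or red is not meant.

How it is judged:
By the outcome, as a careful person would: the job done as asked, in the order asked, and still so for the second after the job is handed in, with the robot touching nothing.
Of lantern1, lantern2, lantern3, lantern4 only 2 to 3 are there at a start; the rules pass over those that are not, and their reading is None.
At some moment in a run one of lantern1, lantern2, lantern3, lantern4 may be knocked a few centimetres aside while the robot is not near it.
Once in a run the grip may slacken for a moment while it holds something.
It also fails if it takes over 210 s, if anything falls off the work surface, if the arm or the gripper's body presses on something with over 40 N, if the wrist force passes 120 N, or if a joint passes its speed limit or range.

### The arm

A 6-joint arm with a two-finger parallel gripper is mounted at the origin on the work surface. World frame = base frame: x ahead of the robot, y to its left, z up, the work surface at z = 0. Lengths are in mm, angles in rad, forces in N, time in s.
With the tool pointing down it reaches from about 325 to 775 mm from the base axis. Payload 5.5 kg.
Tool frame: the origin (TCP) lies on the centre line of the jaws, within the pads' length; the fingertips stand ctrl.tcp_to_tips ahead of it and the grasp point (between the pads) lies 6 mm ahead of it (ctrl.tcp_to_tips is the distance from the TCP to the fingertips, in mm); z points along the fingers, y is the line along which they close (so a half turn about z gives the same grasp; the last joint's range is limited). The gripper opens to 85 mm and grips with 20 to 120 N. Pads are 22 mm wide; open, the fingers measure 114 mm over their backs; the gripper's body (76 mm by 85 mm) begins 54 mm behind the grasp point. The pads swing forward as they close: fully open they stand 13 mm farther back than shut.
Start: joints at [-1.378, 0.091, 1.231, -0, 1.82, -0.057], TCP at [148.325, -581.392, 256.275] pointing down, gripper open.
Joint ranges: [-2.87, 2.87], [-0.86, 2.18], [0.17, 2.46], [-1.51, 4.65], [0.06, 2.69], [-2.65, 2.65]. Speed limits (rad/s): [2.57, 2.57, 3.01, 3.14, 3.14, 3.14].

### API

Orientations are given as a rotation vector (axis times angle).
In Python, from bench import ctrl, eyes gives the robot as it stands.
- The arm moves only by the shell command python3 -m pendant 'ROWS' [FORCE]. ROWS is JSON, a list of rows, each a list of 3 entries, a list of its own where there are three numbers: the turn, a rotation vector about the tool's x, y, z in degrees, then the shift along the tool's x, y, z in m, then the closure, from -1 (fully open) to 1 (shut). In form: [[[ax, ay, az], [tx, ty, tz], claw], ...]. A call has 1 to 12 rows; each row is the pose to reach, as a shift and turn from the pose commanded when the call began, along the tool's axes at that moment; what a row does not reach only later rows make up. A row lasts 1/8 s, in which the tool goes at most 62.5 mm and 10.7 degrees, less where a joint would pass 70% of its speed; a pose out of reach is approached as far as the arm can. A call with a gripper value outside its range is refused whole. The fingers move at their own pace and stop on an object; FORCE is the grip in N (left out, the last holds). Time passes only in rows, so rows that repeat a pose let the fingers close. It gives the time, the measured TCP pose, the force, the opening and the grip force at its end, in the units of the state.
- ctrl.sense(): the state, without advancing time (a new reading comes with each control period).
- eyes.camera(name): name is "side" or "top"; returns the picture (480x640x3 uint8, blue, green, red); there is no depth.
- eyes.calibration(name): a dict with "intrinsics" (3x3 intrinsics, pixels), "R" (3x3) and "t" (3): a world point X has camera coordinates R X + t. Camera axes: x right, y down, z forward; pixel columns grow to the right and rows downward; lengths in mm; the calibration is good to about 2 mm. A picture is of the moment at which its call begins. calibration takes no time and is no camera call.
- ctrl.hand_in(): hands the job in; it is judged then, once.
The state is a dict: "time": time; "q": joint angles; "qd": joint speeds; "tau": joint torques, N m; "position": TCP position; "ee_rot": TCP orientation; "wrist_force": force on the tool from outside, world axes, zero at the start; "wrist_torque": the same for the moment, N m; "grip_width": finger opening in mm; "grasp_force": force on a finger pad.
Only numpy, scipy, OpenCV 4.12 (cv2) and the standard library are available. Lean on these libraries where they do the work, as an engineer would, in place of code of your own. Each camera call takes 0.05 s, during which the arm holds its last target. There are 200 camera calls.

## Working session

There is one attempt and no reset: what is moved stays moved. The work goes in short steps, Python scripts to look and compute and a shell command to move; the robot and the scene stay as the last step left them, time stands still between calls to the robot, and variables do not carry over. Pictures are saved under pics/ and viewed, at most 14 in all, crops included, and the job is handed in when it is done.

```bash
mkdir -p pics; ls
python3 - <<'E'
from bench import ctrl, eyes
import cv2,numpy as np
s=ctrl.sense(); print({k:np.round(v,3).tolist() for k,v in s.items()}, ctrl.tcp_to_tips)
for n in("top","side"):
    cv2.imwrite(f"pics/{n}0.png",eyes.camera(n)); c=eyes.calibration(n); print(n,{k:np.round(v,3).tolist() for k,v in c.items()})
E
```

```text
pics
{'time': 0.0, 'q': [-1.378, 0.092, 1.232, 0.0, 1.82, -0.057], 'qd': [0.0, -0.002, 0.001, -0.0, 0.001, -0.0], 'tau': [0.002, -45.873, -41.802, 0.0, 0.012, 0.0], 'position': [148.275, -581.162, 255.142], 'ee_rot': [-3.115, -0.391, 0.0], 'wrist_force': [1.151, -0.967, -0.403], 'wrist_torque': [-0.038, 0.0, 0.09], 'grasp_force': 0.0, 'grip_width': 85.298} 25.0
top {'intrinsics': [[486.908, 0.0, 323.604], [0.0, 486.908, 241.88], [0.0, 0.0, 1.0]], 'R': [[-0.005, -1.0, -0.002], [-0.993, 0.005, -0.118], [0.118, 0.001, -0.993]], 't': [-73.024, 576.904, 1198.122]}
side {'intrinsics': [[447.049, 0.0, 322.818], [0.0, 447.049, 242.602], [0.0, 0.0, 1.0]], 'R': [[-0.709, -0.705, -0.017], [-0.421, 0.441, -0.793], [0.567, -0.555, -0.609]], 't': [352.363, 374.4, 881.041]}
```

View pics/top0.png

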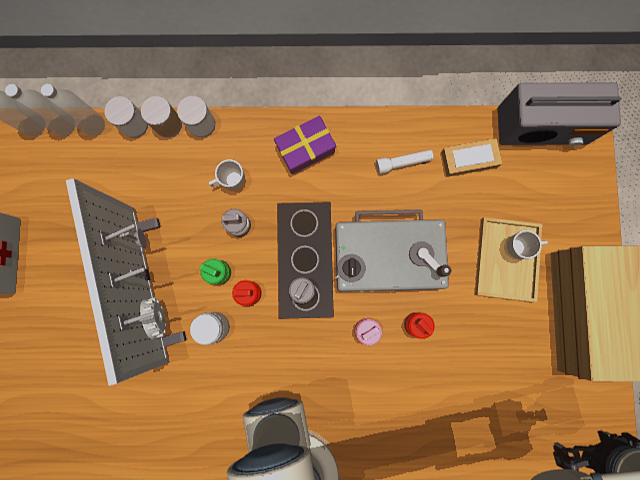

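View pics/side0.png

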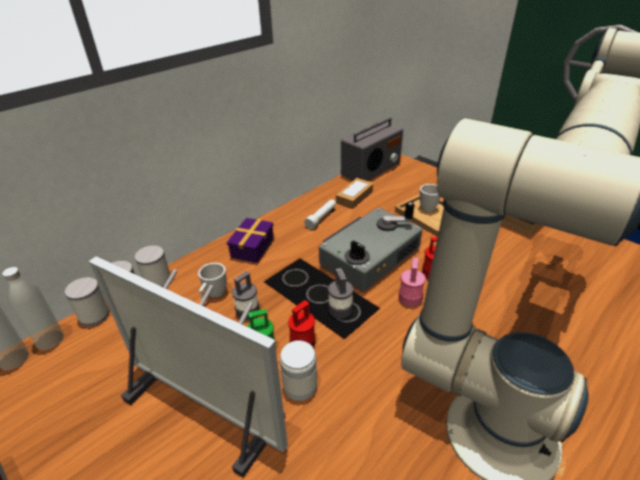

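Top view: two grey lanterns, one on the wood at (235,222) and one already on the pad at (303,291). The charger case spans (336,220)–(448,290), with the knob at (351,267) and crank grip at (444,270). The pegboard is on the left, with peg tips near (135,232), (146,273) and (150,315).

```bash
cat > h.py <<'E'
import numpy as np,cv2
from bench import ctrl,eyes
from scipy.spatial.transform import Rotation as Ro
C={n:eyes.calibration(n) for n in("top","side")}
def ray(n,p):
    c=C[n];R=np.array(c["R"]);K=np.array(c["intrinsics"]);o=-R.T@np.array(c["t"])
    d=R.T@np.linalg.inv(K)@[p[0],p[1],1]; return o,d
def onz(n,p,z):
    o,d=ray(n,p); return o+d*(z-o[2])/d[2]
def px(n,X):
    c=C[n];v=np.array(c["intrinsics"])@(np.array(c["R"])@np.array(X)+c["t"]); return v[:2]/v[2]
def tri(p,q):
    (a,u),(b,v)=ray("top",p),ray("side",q); s=np.linalg.lstsq(np.c_[u,-v],b-a,rcond=None)[0]
    A,B=a+u*s[0],b+v*s[1]; return (A+B)/2,np.linalg.norm(A-B)
def go(X,yaw=None,tilt=0):
    """shift (m) and turn (deg) in tool axes to TCP X; yaw = direction of tool y in world, deg (mod 180), tool down"""
    s=ctrl.sense();P=np.array(s["position"]);R=Ro.from_rotvec(s["ee_rot"])
    best=None
    if yaw is None: yaw=np.degrees(np.arctan2(*R.as_matrix()[[1,0],1]))
    for k in(0,180):
        a=np.radians(yaw+k);y=np.array([np.cos(a),np.sin(a),0]);z=np.array([0,0,-1.]);M=np.c_[np.cross(y,z),y,z]
        r=(R.inv()*Ro.from_matrix(M)).as_rotvec(degrees=True)
        if best is None or np.linalg.norm(r)<np.linalg.norm(best): best=r
    return "turn",np.round(best,1).tolist(),"shift",np.round(R.inv().apply(np.array(X)-P)/1000,4).tolist()
def st():
    s=ctrl.sense();R=Ro.from_rotvec(s["ee_rot"]).as_matrix();print(round(s["time"],2),np.round(s["position"],1),"yaw_y",round(float(np.degrees(np.arctan2(R[1,1],R[0,1]))),1),"z",np.round(R[:,2],3),"w",round(s["grip_width"],1),"gf",round(s["grasp_force"],1),"F",np.round(s["wrist_force"],1),"q6",round(s["q"][5],2))
E
python3 - <<'E'
import cv2
t=cv2.imread("pics/top0.png")
cv2.imwrite("pics/c1.png",cv2.resize(t[170:350,195:460],None,fx=3,fy=3,interpolation=cv2.INTER_CUBIC))
cv2.imwrite("pics/c2.png",cv2.resize(t[170:390,60:250],None,fx=2.7,fy=2.7,interpolation=cv2.INTER_CUBIC))
s=cv2.imread("pics/side0.png")
cv2.imwrite("pics/c3.png",cv2.resize(s[200:400,90:350],None,fx=3,fy=3,interpolation=cv2.INTER_CUBIC))
E
```

```text
(no output)
```

View pics/c1.png

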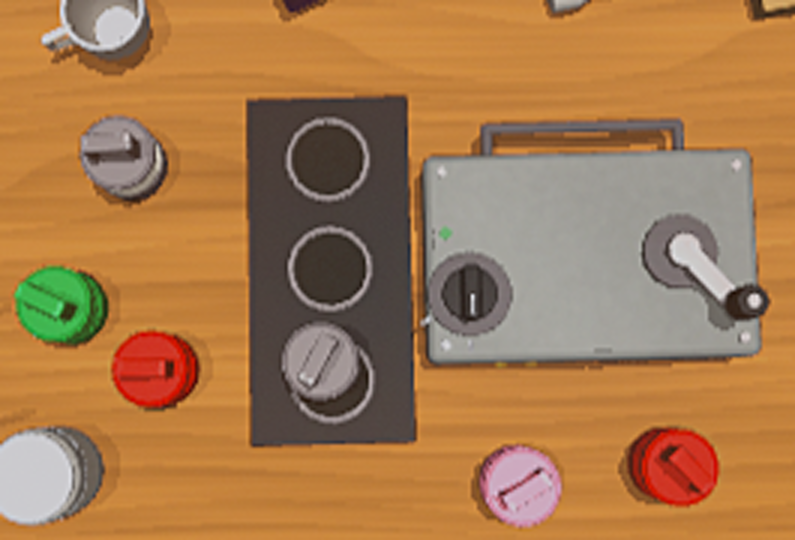

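View pics/c2.png

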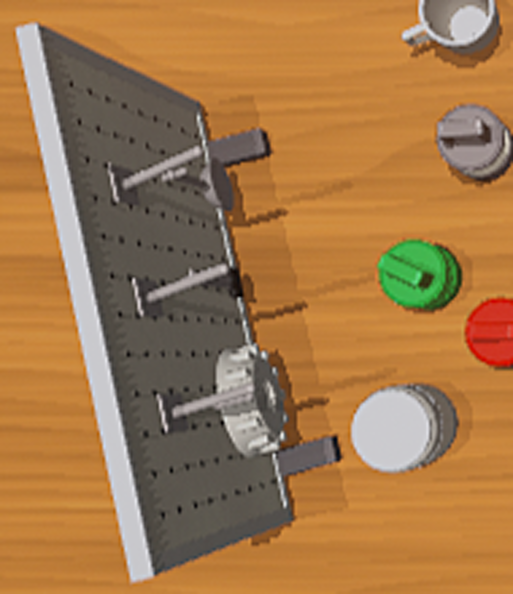

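View pics/c3.png

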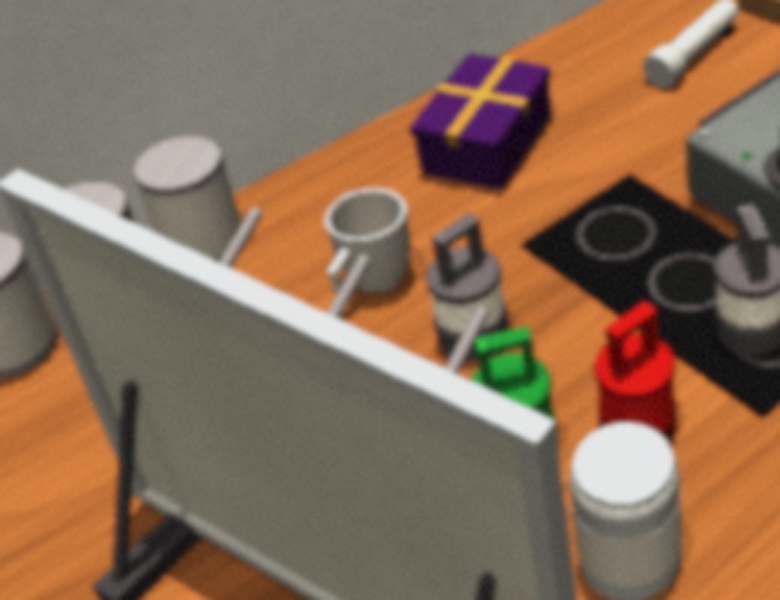

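Crops show:
- Lantern A's handle bar runs roughly along world y (c1 84–135, 150).
- Lantern B on the pad has its bar from (305,383) to (333,338).
- The knob bar stands along world x.
- The three peg roots and tips are visible in c2, and the tips also in c3.

Run:
```python
from h import *
c1=lambda u,v:(195+u/3,170+v/3); c2=lambda u,v:(60+u/2.7,170+v/2.7); c3=lambda u,v:(90+u/3,200+v/3)
f=lambda *a:print(a[0],*[np.round(x,1) for x in a[1:]])
r=[onz("top",c2(*p),225) for p in((120,184),(149,297),(174,412))]
t=[onz("top",c2(*p),272) for p in((203,152),(230,269),(252,389))]
f("roots",*r);f("tips",*t);
for p,q in zip(((203,152),(230,269),(252,389)),((257,212),(362,260),(480,310))): f("tritip",*tri(c2(*p),c3(*q)))
f("board top edge", onz("top",c2(42,25),310),onz("top",c2(153,577),310))
f("pad corners",*[onz("top",c1(*p),5) for p in((247,99),(406,97),(415,440),(251,445))])
f("rings",*[onz("top",c1(*p),5) for p in((328,159),(330,268),(333,380))])
f("case",*[onz("top",c1(*p),80) for p in((424,157),(750,150),(759,352),(430,358))])
f("knob",onz("top",c1(471,291),124)); f("knobends",onz("top",c1(471,265),124),onz("top",c1(471,316),124))
f("hub",onz("top",c1(684,249),105)); f("grip",onz("top",c1(752,300),156))
f("LA bar",onz("top",c1(84,152),124),onz("top",c1(137,152),124)," body",onz("top",c1(121,155),78))
f("LA tri",*tri(c1(84,150),c3(436,240)),*tri(c1(137,150),c3(474,220)))
f("LB bar",onz("top",c1(306,384),124),onz("top",c1(334,338),124)," body",onz("top",c1(321,361),78))
f("can",onz("top",c1(32,476),110)); f("cup",onz("top",c1(103,18),75))
f("green",onz("top",c1(60,303),78)); f("red",onz("top",c1(152,370),78)); f("pink",onz("top",c1(520,485),78)); f("red2",onz("top",c1(673,465),78))
```

```text
roots [564.2 392.8 225. ] [474.7 365.7 225. ] [385.5 342.2 225. ]
tips [582.3 309.6 272. ] [493.4 285.7 272. ] [404.2 265.9 272. ]
tritip [584.1 313.  266.8] 3.0
tritip [495.5 290.1 265.9] 5.2
tritip [405.2 268.1 269.4] 3.2
board top edge [671.8 417.5 310. ] [274.9 317.4 310. ]
pad corners [683.   44.9   5. ] [684.1 -93.8   5. ] [388.3 -99.6   5. ] [384.7  39.5   5. ]
rings [629.7 -25.8   5. ] [534.9 -27.5   5. ] [439.2 -30.    5. ]
case [ 619.1 -107.2   80. ] [ 623.6 -373.1   80. ] [ 459.5 -374.8   80. ] [ 455.9 -110.7   80. ]
knob [ 506.6 -141.7  124. ]
knobends [ 526.9 -142.   124. ] [ 487.2 -141.5  124. ]
hub [ 540.4 -311.9  105. ]
grip [ 496.7 -351.7  156. ]Traceback (most recent call last):
  File "<stdin>", line 14, in <module>
  File "<stdin>", line 3, in <lambda>
    return _wrapfunc(a, 'round', decimals=decimals, out=out)
    return _wrapit(obj, method, *args, **kwds)
    result = getattr(arr, method)(*args, **kwds)
numpy._core._exceptions._UFuncNoLoopError: ufunc 'multiply' did not contain a loop with signature matching types (dtype('<U5'), dtype('float64')) -> None
```

Run:
```python
from h import *
c1=lambda u,v:(195+u/3,170+v/3); c2=lambda u,v:(60+u/2.7,170+v/2.7); c3=lambda u,v:(90+u/3,200+v/3)
f=lambda n,*a:print(n,*[np.round(x,1) for x in a])
f("LA bar",onz("top",c1(84,152),124),onz("top",c1(137,152),124),onz("top",c1(121,155),78))
f("LA tri",*tri(c1(84,150),c3(436,240)),*tri(c1(137,150),c3(474,220)))
f("LB bar",onz("top",c1(306,384),124),onz("top",c1(334,338),124),onz("top",c1(321,361),78))
f("can",onz("top",c1(32,476),110)); f("cup",onz("top",c1(103,18),75))
f("green",onz("top",c1(60,303),78)); f("red",onz("top",c1(152,370),78)); f("pink",onz("top",c1(520,485),78)); f("red2",onz("top",c1(673,465),78))
f("board TL, TR",*tri(c2(42,25),c3(20,172)),*tri(c2(153,577),c3(548,425)),*tri(c2(130,580),c3(540,440)))
f("board edge lines", *[onz("top",c2(18,30),z) for z in(310,340,370)],*[onz("top",c2(42,25),z) for z in(310,340,370)])
```

```text
LA bar [617.4 161.1 124. ] [617.2 119.4 124. ] [622.3 140.5  78. ]
LA tri [621.7 164.2 120.4] 6.2 [623.4 124.3 115. ] 8.7
LB bar [435.5 -13.7 124. ] [470.7 -35.3 124. ] [453.9 -23.2  78. ]
can [365.6 199.3 110. ]
cup [737.8 157.9  75. ]
green [501.5 187.7  78. ]
red [447.4 112.6  78. ]
pink [ 355.  -181.6   78. ]
red2 [ 370.2 -303.7   78. ]
board TL, TR [671.9 417.4 312.7] 2.6 [277.1 317.4 314.1] 4.3 [273.4 329.6 317. ] 2.3
board edge lines [668.1 435.  310. ] [660.6 418.7 340. ] [653.1 402.5 370. ] [671.8 417.5 310. ] [664.2 401.8 340. ] [656.6 386.1 370. ]
```

Run:
```python
from h import *
st(); print(go([620,140,230],90))
```

```text
0.1 [ 148.3 -581.2  255.2] yaw_y -75.7 z [-0.     0.002 -1.   ] w 85.2 gf 0.0 F [-0.3 -1.1 -0.6] q6 -0.06
('turn', [-0.1, 0.0, 14.3], 'shift', [0.6354, -0.5821, 0.0263])
```

```bash
python3 -m pendant '[[[0,0,14.3],[0.635,-0.582,0.026],-1],[[0,0,14.3],[0.635,-0.582,0.026],-1],[[0,0,14.3],[0.635,-0.582,0.026],-1],[[0,0,14.3],[0.635,-0.582,0.026],-1],[[0,0,14.3],[0.635,-0.582,0.026],-1],[[0,0,14.3],[0.635,-0.582,0.026],-1],[[0,0,14.3],[0.635,-0.582,0.026],-1],[[0,0,14.3],[0.635,-0.582,0.026],-1],[[0,0,14.3],[0.635,-0.582,0.026],-1],[[0,0,14.3],[0.635,-0.582,0.026],-1],[[0,0,14.3],[0.635,-0.582,0.026],-1],[[0,0,14.3],[0.635,-0.582,0.026],-1]]' 60
python3 - <<'E'
from h import *
cv2.imwrite("pics/t1.png",eyes.camera("top")); st(); print(go([620,140,108],90))
E
```

```text
time: 1.6
position: [559.3, 48.0, 233.2]
ee_rot: [3.141, 0.001, -0.001]
wrist_force: [2.0, -0.9, -0.2]
grip_width: 85.7
grasp_force: 0.0
1.65 [561.4  54.2 230.8] yaw_y -89.7 z [-0.002  0.005 -1.   ] w 85.5 gf 0.0 F [-5.5  2.8 -2. ] q6 1.6
('turn', [-0.3, 0.1, 0.3], 'shift', [0.0592, -0.0849, 0.1231])
```

View pics/t1.png

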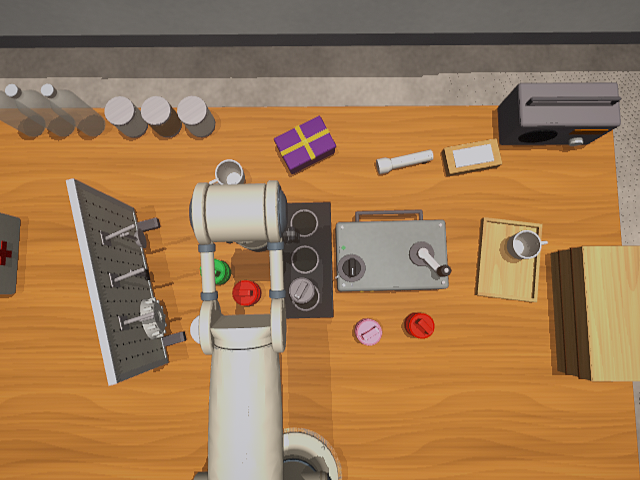

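Nothing new was hidden behind the arm, so there are two lanterns. Next I move above A.

```bash
python3 -m pendant '[[[0,0,0],[0.052,-0.075,0],-1],[[0,0,0],[0.052,-0.075,0],-1],[[0,0,0],[0.052,-0.075,0],-1],[[0,0,0],[0.052,-0.075,0],-1]]'
python3 - <<'E'
from h import *
eyes.camera("top");st(); print(go([620,140,108],90))
E
```

```text
time: 2.15
position: [610.3, 120.5, 233.2]
ee_rot: [3.141, 0.0, -0.002]
wrist_force: [-0.1, 0.4, -0.4]
grip_width: 85.3
grasp_force: 0.0
2.2 [610.3 120.2 233.6] yaw_y -90.0 z [-0. -0. -1.] w 85.1 gf 0.0 F [ 0.1  0.4 -0.1] q6 1.71
('turn', [0.0, 0.0, -0.0], 'shift', [0.0098, -0.0199, 0.1256])
```

```bash
python3 -m pendant '[[[0,0,0],[0.010,-0.020,0.03],-1],[[0,0,0],[0.010,-0.020,0.08],-1],[[0,0,0],[0.010,-0.020,0.11],-1],[[0,0,0],[0.010,-0.020,0.126],-1],[[0,0,0],[0.010,-0.020,0.126],-1],[[0,0,0],[0.010,-0.020,0.126],-1],[[0,0,0],[0.010,-0.020,0.126],1],[[0,0,0],[0.010,-0.020,0.126],1],[[0,0,0],[0.010,-0.020,0.126],1],[[0,0,0],[0.010,-0.020,0.126],1],[[0,0,0],[0.010,-0.020,0.126],1],[[0,0,0],[0.010,-0.020,0.126],1]]' 60
python3 - <<'E'
from h import *
st(); cv2.imwrite("pics/s1.png",eyes.camera("side")[150:450,150:450])
E
```

```text
time: 3.7
position: [620.9, 141.5, 108.6]
ee_rot: [-3.141, -0.001, -0.002]
wrist_force: [-0.9, 2.0, 4.9]
grip_width: 39.4
grasp_force: 60.0
3.7 [620.9 141.5 108.6] yaw_y -90.0 z [ 0.002  0.001 -1.   ] w 39.4 gf 60.0 F [-0.9  2.   4.9] q6 1.74
```

View pics/s1.png

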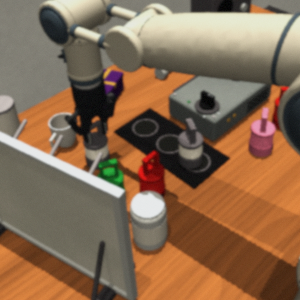

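Lantern A is gripped (39.4 mm). I'll lift it, carry it to the pad at about (603,-27) and turn it so its y lies along the board direction (14°).

```bash
python3 -m pendant '[[[0,0,0],[0,0,-0.03],1],[[0,0,0],[0,0,-0.05],1],[[0,0,-10],[-0.003,0.02,-0.05],1],[[0,0,-20],[-0.006,0.04,-0.05],1],[[0,0,-30],[-0.008,0.06,-0.05],1],[[0,0,-40],[-0.01,0.08,-0.05],1],[[0,0,-50],[-0.012,0.1,-0.05],1],[[0,0,-60],[-0.014,0.12,-0.05],1],[[0,0,-70],[-0.016,0.14,-0.05],1],[[0,0,-80],[-0.018,0.16,-0.05],1],[[0,0,-90],[-0.018,0.1685,-0.05],1],[[0,0,-100],[-0.018,0.1685,-0.05],1]]' 80
python3 - <<'E'
from h import *
st(); print(go([603,-27,114.5],14)); cv2.imwrite("pics/s2.png",cv2.resize(eyes.camera("side")[150:400,250:550],None,fx=2,fy=2))
E
```

```text
time: 5.25
position: [602.3, -28.6, 157.1]
ee_rot: [-2.014, -2.411, 0.002]
wrist_force: [-0.6, -0.7, -1.9]
grip_width: 39.4
grasp_force: 79.8
5.25 [602.3 -28.6 157.1] yaw_y 10.3 z [-0.001 -0.001 -1.   ] w 39.4 gf 79.8 F [-0.6 -0.7 -1.9] q6 -0.28
('turn', [-0.1, 0.0, -3.7], 'shift', [0.0015, 0.001, 0.0426])
```

View pics/s2.png

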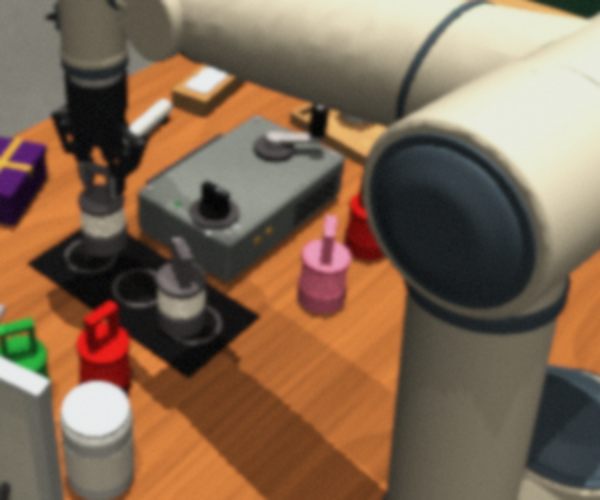

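Lantern A hangs upright above the pad, so I lower it and release.

```bash
python3 -m pendant '[[[0,0,-4],[0.001,0.001,0.025],1],[[0,0,-4],[0.001,0.001,0.037],1],[[0,0,-4],[0.001,0.001,0.042],1],[[0,0,-4],[0.001,0.001,0.0425],1],[[0,0,-4],[0.001,0.001,0.0425],1],[[0,0,-4],[0.001,0.001,0.0425],-0.6],[[0,0,-4],[0.001,0.001,0.0425],-0.6],[[0,0,-4],[0.001,0.001,0.0425],-0.6],[[0,0,-4],[0.001,0.001,0.02],-0.6],[[0,0,-4],[0.001,0.001,-0.03],-0.6],[[0,0,-4],[0.001,0.001,-0.06],-0.6],[[0,0,-4],[0.001,0.001,-0.06],-0.6]]'
python3 - <<'E'
from h import *
st(); print(go([506.8,-141.7,230],1.2-90))
print(go([506.8,-141.7,123],1.2-90))
E
```

```text
time: 6.8
position: [604.6, -26.4, 221.8]
ee_rot: [1.93, 2.471, 0.006]
wrist_force: [-0.3, 0.2, -0.4]
grip_width: 68.5
grasp_force: 0.0
6.8 [604.6 -26.4 221.8] yaw_y 14.0 z [ 0.007 -0.001 -1.   ] w 68.5 gf 0.0 F [-0.3  0.2 -0.4] q6 -0.34
('turn', [0.2, 0.4, -77.2], 'shift', [-0.0882, -0.1228, -0.0088])
('turn', [0.2, 0.4, -77.2], 'shift', [-0.0879, -0.1235, 0.0982])
```

```bash
python3 -m pendant '[[[0,0,-10],[-0.011,-0.015,0],-0.6],[[0,0,-20],[-0.022,-0.03,0],-0.6],[[0,0,-30],[-0.034,-0.05,0],-0.6],[[0,0,-40],[-0.05,-0.07,0],-0.6],[[0,0,-50],[-0.06,-0.09,0],-0.6],[[0,0,-60],[-0.075,-0.11,0],-0.6],[[0,0,-70],[-0.088,-0.123,0],-0.6],[[0,0,-77],[-0.088,-0.123,0.03],-0.6],[[0,0,-77],[-0.088,-0.123,0.06],-0.6],[[0,0,-77],[-0.088,-0.123,0.06],-0.6]]' 40
python3 - <<'E'
from h import *
eyes.camera("top");st(); print(go([506.8,-141.7,123],1.2-90))
E
```

```text
time: 8.05
position: [503.5, -140.9, 153.4]
ee_rot: [0.027, -3.134, -0.004]
wrist_force: [-0.5, 0.8, 0.1]
grip_width: 68.3
grasp_force: 0.0
8.1 [ 504.5 -141.2  155.8] yaw_y 91.0 z [-0.004  0.001 -1.   ] w 68.6 gf 0.0 F [ 0.6 -0.6  0.9] q6 -1.93
('turn', [0.1, -0.2, -0.2], 'shift', [-0.0024, -0.0006, 0.0328])
```

```bash
python3 -m pendant '[[[0,0,0],[-0.002,-0.0005,0.02],-0.6],[[0,0,0],[-0.002,-0.0005,0.032],-0.6],[[0,0,0],[-0.002,-0.0005,0.0325],-0.6],[[0,0,0],[-0.002,-0.0005,0.0325],1],[[0,0,0],[-0.002,-0.0005,0.0325],1],[[0,0,0],[-0.002,-0.0005,0.0325],1],[[0,0,0],[-0.002,-0.0005,0.0325],1],[[0,0,0],[-0.002,-0.0005,0.0325],1],[[0,0,0],[-0.002,-0.0005,0.0325],1]]' 40
python3 - <<'E'
from h import *
st()
E
```

```text
time: 9.22
position: [507.7, -141.6, 125.9]
ee_rot: [-0.028, 3.14, 0.001]
wrist_force: [-0.9, 4.7, 5.2]
grip_width: 12.9
grasp_force: 41.8
9.22 [ 507.7 -141.6  125.9] yaw_y 91.0 z [ 0.001  0.    -1.   ] w 12.9 gf 41.8 F [-0.9  4.7  5.2] q6 -1.93
```

```bash
python3 -m pendant '[[[0,0,9],[0,0,0],1],[[0,0,18],[0,0,0],1],[[0,0,27],[0,0,0],1],[[0,0,36],[0,0,0],1],[[0,0,45],[0,0,0],1],[[0,0,54],[0,0,0],1],[[0,0,60],[0,0,0],1],[[0,0,60],[0,0,0],1],[[0,0,60],[0,0,0],1]]'; python3 -m pendant '[[[0,0,0],[0,0,0],-0.4],[[0,0,0],[0,0,0],-0.4],[[0,0,0],[0,0,0],-0.4],[[0,0,0],[0,0,-0.03],-0.4],[[0,0,0],[0,0,-0.08],-0.4],[[0,0,0],[0,0,-0.1],-0.4],[[0,0,0],[0,0,-0.1],-0.4]]';  python3 - <<'E'
from h import *
eyes.camera("top");st(); print(go([497,-351.7,225],-90))
E
```

```text
time: 10.35
position: [507.5, -141.7, 125.9]
ee_rot: [1.546, 2.734, 0.001]
wrist_force: [-1.9, 3.3, 6.5]
grip_width: 13.6
grasp_force: 44.8
time: 11.22
position: [508.0, -142.2, 226.6]
ee_rot: [1.545, 2.732, 0.001]
wrist_force: [-1.0, 1.1, -0.5]
grip_width: 59.6
grasp_force: 0.0
11.28 [ 507.5 -142.   224.6] yaw_y 31.0 z [-0. -0. -1.] w 59.8 gf 0.0 F [-0.4 -0.6 -0.4] q6 -0.88
('turn', [-0.0, -0.0, -59.0], 'shift', [-0.1743, -0.117, -0.0004])
```

```bash
python3 -m pendant '[[[0,0,8],[-0.04,-0.03,0],-0.4],[[0,0,16],[-0.08,-0.06,0],-0.4],[[0,0,24],[-0.12,-0.09,0],-0.4],[[0,0,31],[-0.174,-0.117,0],-0.4],[[0,0,31],[-0.174,-0.117,0],-0.4],[[0,0,31],[-0.174,-0.117,0],-0.4],[[0,0,31],[-0.174,-0.117,0],-0.4]]';  python3 - <<'E'
from h import *
I=eyes.camera("top");J=eyes.camera("side");st(); print(go([497,-351.7,144],0))
cv2.imwrite("pics/k.png",np.vstack([cv2.resize(I[200:310,270:470],(600,330)),cv2.resize(J[200:320,250:450],(450,270)).repeat(1,0).__class__ and cv2.copyMakeBorder(cv2.resize(J[200:320,250:450],(450,270)),0,0,0,150,0)]))
E
```

```text
time: 12.15
position: [496.9, -350.0, 224.7]
ee_rot: [-2.218, -2.223, -0.0]
wrist_force: [-0.5, 0.2, -0.3]
grip_width: 60.0
grasp_force: 0.0
12.25 [ 497.1 -350.1  225.4] yaw_y 0.1 z [ 0. -0. -1.] w 59.6 gf 0.0 F [-1.   0.3 -0.2] q6 -0.67
('turn', [0.0, 0.0, 0.1], 'shift', [-0.0016, -0.0001, 0.0814])
```

View pics/k.png

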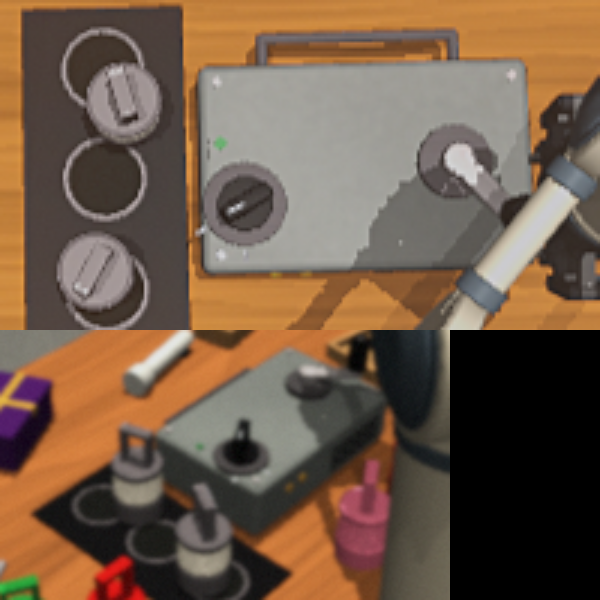

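The knob now points lower-left, 60° clockwise of its start, and both lanterns stand on the pad. Next I grip the crank.

```bash
python3 -m pendant '[[[0,0,0],[-0.0015,0,0.03],-0.4],[[0,0,0],[-0.0015,0,0.06],-0.4],[[0,0,0],[-0.0015,0,0.078],-0.4],[[0,0,0],[-0.0015,0,0.0805],-0.4],[[0,0,0],[-0.0015,0,0.0805],-0.4],[[0,0,0],[-0.0015,0,0.0805],1],[[0,0,0],[-0.0015,0,0.0805],1],[[0,0,0],[-0.0015,0,0.0805],1],[[0,0,0],[-0.0015,0,0.0805],1],[[0,0,0],[-0.0015,0,0.0805],1],[[0,0,0],[-0.0015,0,0.0805],1]]' 50;  python3 - <<'E'
from h import *
st(); P=ctrl.sense()["position"]
v=np.array(P[:2])-[540.5,-311.7]; print(np.linalg.norm(v),np.degrees(np.arctan2(v[1],v[0])))
E
```

```text
time: 13.62
position: [496.9, -353.4, 146.2]
ee_rot: [2.22, 2.22, -0.001]
wrist_force: [-2.4, -0.5, 6.4]
grip_width: 25.6
grasp_force: 48.8
13.62 [ 496.9 -353.4  146.2] yaw_y -0.0 z [ 0.001 -0.002 -1.   ] w 25.6 gf 48.8 F [-2.4 -0.5  6.4] q6 -0.67
60.35385848638555 -136.2647527345439
```

Run:
```python
import numpy as np
t0=np.radians(-136.3)
for k in range(1,13):
    t=t0-np.radians(15)*k; print(k,np.round([.06*(np.sin(t)-np.sin(t0)),.06*(np.cos(t)-np.cos(t0))],4).tolist())
```

```text
1 [0.0126, -0.0093]
2 [0.0272, -0.0149]
3 [0.0428, -0.0166]
4 [0.0583, -0.0142]
5 [0.0726, -0.0079]
6 [0.0848, 0.0019]
7 [0.0941, 0.0146]
8 [0.0997, 0.0292]
9 [0.1014, 0.0447]
10 [0.099, 0.0602]
11 [0.0927, 0.0745]
12 [0.0829, 0.0868]
```

```bash
python3 -m pendant '[[[0,0,0],[0.0126,-0.0093,0],1],[[0,0,0],[0.0272,-0.0149,0],1],[[0,0,0],[0.0428,-0.0166,0],1],[[0,0,0],[0.0583,-0.0142,0],1],[[0,0,0],[0.0726,-0.0079,0],1],[[0,0,0],[0.0848,0.0019,0],1],[[0,0,0],[0.0941,0.0146,0],1],[[0,0,0],[0.0997,0.0292,0],1],[[0,0,0],[0.1014,0.0447,0],1],[[0,0,0],[0.099,0.0602,0],1],[[0,0,0],[0.0927,0.0745,0],1],[[0,0,0],[0.0829,0.0868,0],1]]' 60
```

```text
time: 15.12
position: [583.3, -269.9, 146.1]
ee_rot: [-2.22, -2.221, 0.001]
wrist_force: [-7.9, -0.2, 9.6]
grip_width: 25.2
grasp_force: 60.0
```

```bash
python3 -m pendant '[[[0,0,0],[-0.0126,0.0093,0],1],[[0,0,0],[-0.0272,0.0149,0],1],[[0,0,0],[-0.0428,0.0166,0],1],[[0,0,0],[-0.0583,0.0142,0],1],[[0,0,0],[-0.0726,0.0079,0],1],[[0,0,0],[-0.0848,-0.0019,0],1],[[0,0,0],[-0.0941,-0.0146,0],1],[[0,0,0],[-0.0997,-0.0292,0],1],[[0,0,0],[-0.1014,-0.0447,0],1],[[0,0,0],[-0.099,-0.0602,0],1],[[0,0,0],[-0.0927,-0.0745,0],1],[[0,0,0],[-0.0829,-0.0868,0],1]]'
python3 -m pendant '[[[0,0,0],[0.0126,-0.0093,0],1],[[0,0,0],[0.0272,-0.0149,0],1],[[0,0,0],[0.0428,-0.0166,0],1],[[0,0,0],[0.0583,-0.0142,0],1],[[0,0,0],[0.0726,-0.0079,0],1],[[0,0,0],[0.0848,0.0019,0],1],[[0,0,0],[0.0941,0.0146,0],1],[[0,0,0],[0.0997,0.0292,0],1],[[0,0,0],[0.1014,0.0447,0],1],[[0,0,0],[0.099,0.0602,0],1],[[0,0,0],[0.0927,0.0745,0],1],[[0,0,0],[0.0829,0.0868,0],1]]'
```

```text
time: 16.62
position: [497.7, -354.4, 146.3]
ee_rot: [2.218, 2.216, 0.0]
wrist_force: [5.9, -4.1, 2.8]
grip_width: 25.0
grasp_force: 59.5
time: 18.12
position: [583.3, -269.9, 146.1]
ee_rot: [-2.22, -2.221, 0.001]
wrist_force: [-7.9, 0.2, 9.6]
grip_width: 25.5
grasp_force: 60.2
```

```bash
python3 -m pendant '[[[0,0,0],[-0.0126,0.0093,0],1],[[0,0,0],[-0.0272,0.0149,0],1],[[0,0,0],[-0.0428,0.0166,0],1],[[0,0,0],[-0.0583,0.0142,0],1],[[0,0,0],[-0.0726,0.0079,0],1],[[0,0,0],[-0.0848,-0.0019,0],1],[[0,0,0],[-0.0941,-0.0146,0],1],[[0,0,0],[-0.0997,-0.0292,0],1],[[0,0,0],[-0.1014,-0.0447,0],1],[[0,0,0],[-0.099,-0.0602,0],1],[[0,0,0],[-0.0927,-0.0745,0],1],[[0,0,0],[-0.0829,-0.0868,0],1]]'
python3 -m pendant '[[[0,0,0],[0.0126,-0.0093,0],1],[[0,0,0],[0.0272,-0.0149,0],1],[[0,0,0],[0.0428,-0.0166,0],1],[[0,0,0],[0.0583,-0.0142,0],1],[[0,0,0],[0.0726,-0.0079,0],1],[[0,0,0],[0.0848,0.0019,0],1],[[0,0,0],[0.0941,0.0146,0],1],[[0,0,0],[0.0997,0.0292,0],1],[[0,0,0],[0.1014,0.0447,0],1],[[0,0,0],[0.099,0.0602,0],1],[[0,0,0],[0.0927,0.0745,0],1],[[0,0,0],[0.0829,0.0868,0],1]]'
```

```text
time: 19.62
position: [497.6, -354.4, 146.2]
ee_rot: [2.218, 2.216, 0.0]
wrist_force: [5.7, -3.3, 3.0]
grip_width: 25.3
grasp_force: 59.7
time: 21.12
position: [583.3, -269.9, 146.1]
ee_rot: [-2.22, -2.221, 0.001]
wrist_force: [-7.6, 0.5, 9.3]
grip_width: 24.9
grasp_force: 60.3
```

```bash
python3 -m pendant '[[[0,0,0],[-0.0126,0.0093,0],1],[[0,0,0],[-0.0272,0.0149,0],1],[[0,0,0],[-0.0428,0.0166,0],1],[[0,0,0],[-0.0583,0.0142,0],1],[[0,0,0],[-0.0726,0.0079,0],1],[[0,0,0],[-0.0848,-0.0019,0],1],[[0,0,0],[-0.0941,-0.0146,0],1],[[0,0,0],[-0.0997,-0.0292,0],1],[[0,0,0],[-0.1014,-0.0447,0],1],[[0,0,0],[-0.099,-0.0602,0],1],[[0,0,0],[-0.0927,-0.0745,0],1],[[0,0,0],[-0.0829,-0.0868,0],1]]'
python3 - <<'E'
from h import *
st()
I=eyes.camera("top");J=eyes.camera("side")
cv2.imwrite("pics/k2.png",cv2.resize(np.hstack([I[190:330,200:470],J[200:340,200:450]]),None,fx=1.5,fy=1.5))
E
```

```text
time: 22.62
position: [497.7, -354.4, 146.3]
ee_rot: [2.218, 2.216, 0.001]
wrist_force: [4.6, -3.1, 3.3]
grip_width: 25.3
grasp_force: 59.8
22.62 [ 497.7 -354.4  146.3] yaw_y -0.0 z [ 0.005 -0.004 -1.   ] w 25.3 gf 59.8 F [ 4.6 -3.1  3.3] q6 -0.67
```

View pics/k2.png

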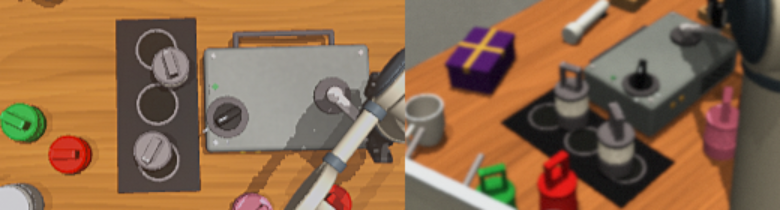

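Both lanterns are still on the pad and the knob is still at charge. I add a little extra winding as margin, then release and rise.

```bash
python3 -m pendant '[[[0,0,0],[0.0126,-0.0093,0],1],[[0,0,0],[0.0272,-0.0149,0],1],[[0,0,0],[0.0428,-0.0166,0],1],[[0,0,0],[0.0428,-0.0166,0],1],[[0,0,0],[0.0428,-0.0166,0],-0.4],[[0,0,0],[0.0428,-0.0166,0],-0.4],[[0,0,0],[0.0428,-0.0166,0],-0.4],[[0,0,0],[0.0428,-0.0166,-0.03],-0.4],[[0,0,0],[0.0428,-0.0166,-0.08],-0.4],[[0,0,0],[0.0428,-0.0166,-0.08],-0.4]]'
python3 - <<'E'
from h import *
eyes.camera("top");st();print(go([507.3,-141.7,180],31.2))
E
```

```text
time: 23.98
position: [481.5, -311.0, 229.9]
ee_rot: [2.215, 2.216, 0.002]
wrist_force: [-0.8, -0.6, -0.4]
grip_width: 59.5
grasp_force: 0.0
24.02 [ 480.9 -310.6  227.1] yaw_y 0.0 z [ 0.004 -0.003 -1.   ] w 60.2 gf 0.0 F [ 0.2  0.9 -0.1] q6 -0.63
('turn', [0.2, 0.2, -31.2], 'shift', [0.169, 0.0262, 0.0467])
```

```bash
python3 -m pendant '[[[0,0,-10],[0.05,0.01,0],-0.4],[[0,0,-20],[0.11,0.02,0],-0.4],[[0,0,-31],[0.169,0.026,0],-0.4],[[0,0,-31],[0.169,0.026,0],-0.4],[[0,0,-31],[0.169,0.026,0.045],-0.4],[[0,0,-31],[0.169,0.026,0.045],-0.4]]'
python3 - <<'E'
from h import *
eyes.camera("top");st();print(go([507.3,-141.7,124],31.2))
E
```

```text
time: 24.78
position: [503.9, -141.0, 174.4]
ee_rot: [-1.544, -2.725, 0.003]
wrist_force: [-0.2, -0.4, -0.7]
grip_width: 59.7
grasp_force: 0.0
24.82 [ 504.9 -141.5  177.3] yaw_y 30.9 z [-0.005  0.002 -1.   ] w 59.4 gf 0.0 F [0.8 0.8 0.5] q6 -0.88
('turn', [-0.2, -0.2, -0.3], 'shift', [-0.0017, 0.0022, 0.0533])
```

```bash
python3 -m pendant '[[[0,0,0],[-0.001,0.002,0.03],-0.4],[[0,0,0],[-0.001,0.002,0.052],-0.4],[[0,0,0],[-0.001,0.002,0.053],-0.4],[[0,0,0],[-0.001,0.002,0.053],1],[[0,0,0],[-0.001,0.002,0.053],1],[[0,0,0],[-0.001,0.002,0.053],1],[[0,0,0],[-0.001,0.002,0.053],1],[[0,0,0],[-0.001,0.002,0.053],1],[[0,0,0],[-0.001,0.002,0.053],1]]' 40
python3 -m pendant '[[[0,0,-9],[0,0,0],1],[[0,0,-18],[0,0,0],1],[[0,0,-27],[0,0,0],1],[[0,0,-36],[0,0,0],1],[[0,0,-45],[0,0,0],1],[[0,0,-54],[0,0,0],1],[[0,0,-60],[0,0,0],1],[[0,0,-60],[0,0,0],1],[[0,0,-60],[0,0,0],1]]'
python3 -m pendant '[[[0,0,0],[0,0,0],-0.4],[[0,0,0],[0,0,0],-0.4],[[0,0,0],[0,0,0],-0.4],[[0,0,0],[0,0,-0.03],-0.4],[[0,0,0],[0,0,-0.08],-0.4],[[0,0,0],[0,0,-0.1],-0.4],[[0,0,0],[0,0,-0.1],-0.4]]'
python3 - <<'E'
from h import *
eyes.camera("top");st();print(go([604.6,-26.4,225],14))
E
```

```text
time: 25.95
position: [508.0, -141.9, 128.5]
ee_rot: [1.547, 2.733, -0.003]
wrist_force: [-5.0, -1.3, 5.1]
grip_width: 13.3
grasp_force: 40.8
time: 27.08
position: [508.2, -141.2, 128.5]
ee_rot: [-0.027, 3.141, -0.002]
wrist_force: [-4.3, -0.2, 5.3]
grip_width: 13.0
grasp_force: 49.1
time: 27.95
position: [509.0, -141.1, 228.2]
ee_rot: [-0.028, 3.138, -0.002]
wrist_force: [-0.2, -1.4, 0.2]
grip_width: 59.8
grasp_force: 0.0
28.0 [ 508.5 -140.9  226.1] yaw_y 91.0 z [ 0.  0. -1.] w 59.9 gf 0.0 F [-0.1  0.6 -1.3] q6 -1.92
('turn', [0.0, 0.0, 77.0], 'shift', [-0.0981, 0.1127, 0.0011])
```

```bash
python3 -m pendant '[[[0,0,10],[-0.01,0.01,0],-0.4],[[0,0,20],[-0.02,0.025,0],-0.4],[[0,0,30],[-0.035,0.04,0],-0.4],[[0,0,40],[-0.05,0.06,0],-0.4],[[0,0,50],[-0.065,0.08,0],-0.4],[[0,0,60],[-0.08,0.1,0],-0.4],[[0,0,70],[-0.098,0.1125,0],-0.4],[[0,0,77],[-0.098,0.1125,0],-0.4],[[0,0,77],[-0.098,0.1125,0],-0.4],[[0,0,77],[-0.098,0.1125,0],-0.4]]'
python3 - <<'E'
from h import *
st();print(go([604.6,-26.4,113.5],14))
I=eyes.camera("top");J=eyes.camera("side")
cv2.imwrite("pics/k3.png",cv2.resize(np.hstack([I[190:330,200:470],J[200:340,200:450]]),None,fx=1.5,fy=1.5))
E
```

```text
time: 29.25
position: [603.9, -26.8, 225.2]
ee_rot: [-1.93, -2.476, 0.002]
wrist_force: [-0.2, -0.6, -0.5]
grip_width: 59.6
grasp_force: 0.0
29.25 [603.9 -26.8 225.2] yaw_y 14.1 z [-0.002  0.    -1.   ] w 59.6 gf 0.0 F [-0.2 -0.6 -0.5] q6 -0.35
('turn', [-0.1, -0.0, 0.1], 'shift', [0.0001, 0.001, 0.1117])
```

View pics/k3.png

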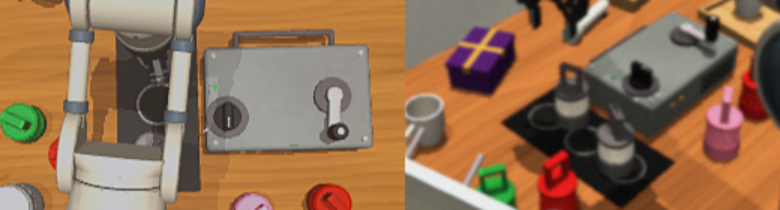

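The knob is back at off and both lanterns are in place. I grasp A with the gripper leaning 20° away from the board, for clearance when hanging.

```bash
python3 -m pendant '[[[0,10,0],[-0.002,0.0005,0.03],-0.7],[[0,20,0],[-0.002,0.0005,0.07],-0.7],[[0,20,0],[-0.002,0.0005,0.1],-0.7],[[0,20,0],[-0.002,0.0005,0.11],-0.7],[[0,20,0],[-0.002,0.0005,0.11],-0.7],[[0,20,0],[-0.002,0.0005,0.11],1],[[0,20,0],[-0.002,0.0005,0.11],1],[[0,20,0],[-0.002,0.0005,0.11],1],[[0,20,0],[-0.002,0.0005,0.11],1],[[0,20,0],[-0.002,0.0005,0.11],1],[[0,20,0],[-0.002,0.0005,0.11],1]]' 100
python3 - <<'E'
from h import *
st()
E
```

```text
time: 30.72
position: [605.2, -28.4, 116.3]
ee_rot: [-1.754, -2.246, -0.309]
wrist_force: [0.3, 0.5, -0.3]
grip_width: 0.0
grasp_force: 0.0
30.73 [605.2 -28.4 116.3] yaw_y 14.0 z [-0.083  0.332 -0.94 ] w 0.0 gf 0.0 F [ 0.3  0.5 -0.3] q6 -0.48
```

The grip closed on nothing, so I look.

```bash
python3 -m pendant '[[[0,0,0],[0,0,-0.06],-0.4],[[0,0,0],[0,0,-0.12],-0.4],[[0,0,0],[-0.06,0,-0.12],-0.4],[[0,0,0],[-0.12,0,-0.12],-0.4],[[0,0,0],[-0.18,0,-0.12],-0.4],[[0,0,0],[-0.24,0,-0.12],-0.4],[[0,0,0],[-0.24,0,-0.12],-0.4]]'
python3 - <<'E'
from h import *
st()
I=eyes.camera("top");J=eyes.camera("side")
cv2.imwrite("pics/full.png",np.hstack([I,J]))
cv2.imwrite("pics/k4.png",np.vstack([cv2.resize(I[180:330,190:380],None,fx=3,fy=3)[:, :570],cv2.resize(J[250:380,260:450],None,fx=3,fy=3)])[:840])
x=cv2.imread("pics/k4.png");cv2.imwrite("pics/k4.png",np.hstack([cv2.resize(I[190:330,200:340],(400,400),interpolation=cv2.INTER_CUBIC),cv2.resize(J[240:380,250:390],(400,400),interpolation=cv2.INTER_CUBIC)]))
E
```

```text
time: 31.6
position: [668.2, -291.3, 138.8]
ee_rot: [-1.757, -2.233, -0.306]
wrist_force: [-0.6, 0.5, -0.9]
grip_width: 59.9
grasp_force: 0.0
31.6 [ 668.2 -291.3  138.8] yaw_y 13.7 z [-0.09   0.336 -0.937] w 59.9 gf 0.0 F [-0.6  0.5 -0.9] q6 -0.73
```

View pics/k4.png

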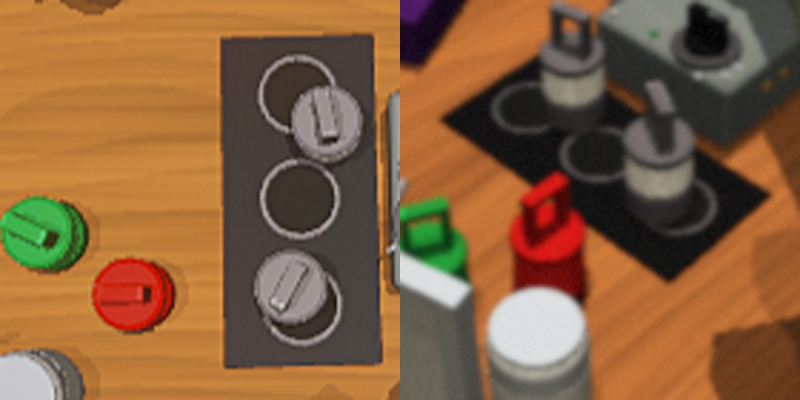

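Run:
```python
from h import *
c=lambda u,v:(200+u*.35,190+v*.35); d=lambda u,v:(250+u*.35,240+v*.35)
for n,p,z in(("A",(327,123),83),("Abar0",(319,95),129),("Abar1",(334,136),129),("B",(291,287),83),("B0",(275,307),129),("B1",(307,262),129)): print(n,np.round(onz("top",c(*p),z),1))
print(tri(c(318,92),d(556,12)),tri(c(328,92),d(591,14)))
print(tri(c(334,138),d(556,55)))
print(px("side",[605,-26,129]),px("top",[605,-26,129]),d(573,12))
```

```text
A [592.5 -53.6  83. ]
Abar0 [609.4 -48.  129. ]
Abar1 [575.4 -60.2 129. ]
B [453.6 -23.   83. ]
B0 [436.7 -12.3 129. ]
B1 [472.8 -38.1 129. ]
(array([ 431.10974857, -107.33399667,  257.45873863]), np.float64(335.7277092310245)) (array([ 417.11419258, -113.46143172,  268.15946822]), np.float64(357.8821117755705))
(array([ 416.70879437, -115.89641975,  204.9099012 ]), np.float64(312.1345816664356))
[299.625913  245.0000647] [302.25710463 225.15732605] (450.54999999999995, 244.2)
```

A is really at (592.5,-54), yaw about 20°. It must have been dragged or knocked at release. I extend the helper for tilt and re-approach.

```bash
cat >> h.py <<'E'
def gt(G,yaw,tilt):
    """to grasp point G, tool y at yaw (exact), tilt about tool y"""
    s=ctrl.sense();P=np.array(s["position"]);R=Ro.from_rotvec(s["ee_rot"])
    a=np.radians(yaw);y=np.array([np.cos(a),np.sin(a),0]);z=np.array([0,0,-1.])
    T=Ro.from_matrix(np.c_[np.cross(y,z),y,z])*Ro.from_euler("y",tilt,degrees=True)
    X=np.array(G)-6*T.as_matrix()[:,2]
    print("turn",np.round((R.inv()*T).as_rotvec(degrees=True),1).tolist(),"shift",np.round(R.inv().apply(X-P)/1000,4).tolist(),"down20",np.round(R.inv().apply([0,0,-.02]),4).tolist())
E
python3 - <<'E'
from h import *
gt([668,-240,240],14,20); gt([592.5,-54,240],19.7,20);gt([592.5,-54,190],19.7,20)
E
```

```text
turn [-0.1, -0.1, -0.1] shift [0.0764, 0.0098, -0.079] down20 [-0.0069, 0.0, 0.0188]
turn [1.9, -0.1, -5.4] shift [0.263, -0.0185, -0.0105] down20 [-0.0069, 0.0, 0.0188]
turn [1.9, -0.1, -5.4] shift [0.2458, -0.0184, 0.0364] down20 [-0.0069, 0.0, 0.0188]
```

```bash
python3 -m pendant '[[[0,0,0],[0.05,0,-0.05],-0.6],[[0,0,0],[0.09,0,-0.07],-0.6],[[1.9,0,-5.4],[0.15,-0.01,-0.05],-0.6],[[1.9,0,-5.4],[0.21,-0.018,-0.03],-0.6],[[1.9,0,-5.4],[0.263,-0.0185,-0.01],-0.6],[[1.9,0,-5.4],[0.246,-0.0185,0.036],-0.6],[[1.9,0,-5.4],[0.246,-0.0185,0.036],-0.6],[[1.9,0,-5.4],[0.246,-0.0185,0.036],-0.6]]'
python3 - <<'E'
from h import *
I=eyes.camera("side");st()
gt([592.5,-54,150],19.7,20); gt([592.5,-54,110],19.7,20)
cv2.imwrite("pics/k5.png",cv2.resize(I[180:340,230:400],None,fx=3,fy=3))
E
```

```text
time: 32.7
position: [593.1, -55.1, 200.1]
ee_rot: [-1.636, -2.327, -0.291]
wrist_force: [-0.2, -0.6, 0.6]
grip_width: 68.6
grasp_force: 0.0
32.75 [593.6 -55.6 200.5] yaw_y 19.7 z [-0.111  0.322 -0.94 ] w 68.5 gf 0.0 F [-0.3 -0.1  0.6] q6 -0.57
turn [0.2, 0.1, 0.1] shift [-0.0155, -0.0007, 0.0421] down20 [-0.0068, -0.0001, 0.0188]
turn [0.2, 0.1, 0.1] shift [-0.0291, -0.0008, 0.0797] down20 [-0.0068, -0.0001, 0.0188]
```

View pics/k5.png

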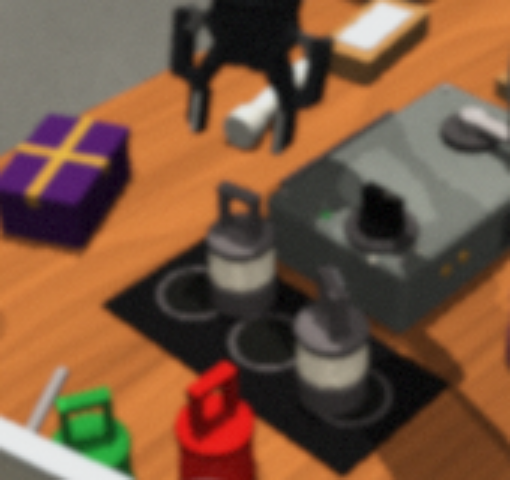

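The gripper straddles the line above A's handle. I descend vertically and close.

```bash
python3 -m pendant '[[[0,0,0],[-0.008,0,0.022],-0.6],[[0,0,0],[-0.0155,-0.0005,0.042],-0.6],[[0,0,0],[-0.023,-0.0005,0.062],-0.6],[[0,0,0],[-0.029,-0.0005,0.079],-0.6],[[0,0,0],[-0.029,-0.0005,0.079],-0.6],[[0,0,0],[-0.029,-0.0005,0.079],1],[[0,0,0],[-0.029,-0.0005,0.079],1],[[0,0,0],[-0.029,-0.0005,0.079],1],[[0,0,0],[-0.029,-0.0005,0.079],1],[[0,0,0],[-0.029,-0.0005,0.079],1]]' 100
python3 - <<'E'
from h import *
st();R=Ro.from_rotvec(ctrl.sense()["ee_rot"]).as_matrix();print(ctrl.sense()["position"]+6*R[:,2])
gt([592.5,-54,180],14,20)
E
```

```text
time: 34.0
position: [593.2, -55.8, 115.0]
ee_rot: [-1.636, -2.327, -0.291]
wrist_force: [1.0, -0.7, 5.8]
grip_width: 39.0
grasp_force: 100.1
34.0 [593.2 -55.8 115. ] yaw_y 19.7 z [-0.112  0.322 -0.94 ] w 39.0 gf 100.1 F [ 1.  -0.7  5.8] q6 -0.62
[592.55396841 -53.91456477 109.32131322]
turn [-1.8, 0.1, 5.5] shift [0.024, -0.0, -0.0665] down20 [-0.0068, -0.0001, 0.0188]
```

Run:
```python
from h import *
gt([592.5,-54,230],19.7,20); gt([592.5,100,280],16,14);gt([592,270,302],14,8)
```

```text
turn [0.2, 0.1, 0.1] shift [0.0411, 0.0003, -0.1135] down20 [-0.0068, -0.0001, 0.0188]
turn [-0.9, -5.9, 3.6] shift [0.195, 0.0524, -0.1109] down20 [-0.0068, -0.0001, 0.0188]
turn [-1.2, -11.9, 5.6] shift [0.3536, 0.1094, -0.0767] down20 [-0.0068, -0.0001, 0.0188]
```

```bash
python3 -m pendant '[[[0,0,0],[0.014,0,-0.04],1],[[0,0,0],[0.028,0,-0.08],1],[[0,0,0],[0.041,0,-0.1135],1],[[0,-2,1],[0.09,0.018,-0.113],1],[[0,-4,2],[0.14,0.036,-0.112],1],[[-0.9,-6,3.6],[0.195,0.0525,-0.111],1],[[-1,-8,4.4],[0.245,0.07,-0.1],1],[[-1.1,-10,5],[0.3,0.09,-0.09],1],[[-1.2,-12,5.6],[0.34,0.105,-0.079],1],[[-1.2,-12,5.6],[0.3535,0.1095,-0.0765],1],[[-1.2,-12,5.6],[0.3535,0.1095,-0.0765],1]]'
python3 - <<'E'
from h import *
I=eyes.camera("side");J=eyes.camera("top");st()
cv2.imwrite("pics/p1.png",np.hstack([cv2.resize(I[190:350,80:270],None,fx=2.4,fy=2.4),cv2.resize(J[190:350,60:200],None,fx=2.4,fy=2.4)]))
R=Ro.from_rotvec(ctrl.sense()["ee_rot"]).as_matrix();print(ctrl.sense()["position"]+6*R[:,2])
E
```

```text
time: 35.38
position: [592.0, 269.8, 305.5]
ee_rot: [-1.862, -2.387, -0.125]
wrist_force: [0.7, 0.4, -2.1]
grip_width: 39.2
grasp_force: 101.1
35.48 [592.5 267.9 305.7] yaw_y 13.9 z [-0.037  0.133 -0.99 ] w 39.0 gf 101.1 F [-0.1 -0.3 -2.7] q6 0.11
[592.25758818 268.69186732 299.79954406]
```

View pics/p1.png

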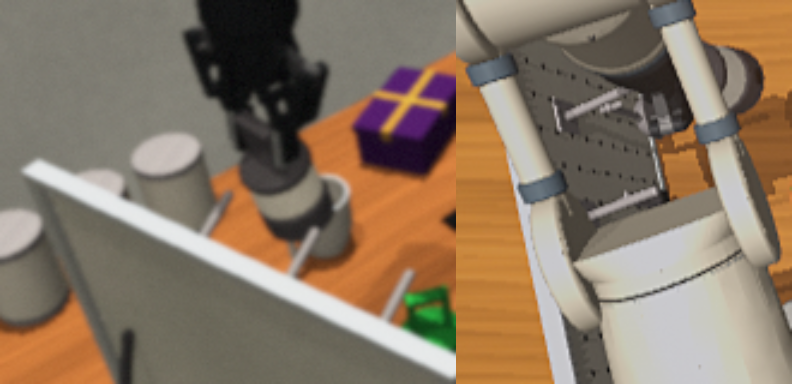

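Run:
```python
from h import *
d=np.array([.24,-.971,0])
for n,r in(("p1",[563.5,391.2,225]),("p2",[474.7,366.6,225])):
    r=np.array(r); 
    for h in(0,40,82): X=r+d*h+[0,0,.577*h]; print(n,h,"top",px("top",X).round(1),"side",px("side",X).round(1))
print("meas top tip1",60+203/2.7,170+152/2.7,"root",60+120/2.7,170+184/2.7,"side",90+257/3,200+212/3)
print("meas top tip2",60+230/2.7,170+269/2.7,"root",60+149/2.7,170+297/2.7,"side",90+362/3,200+260/3)
for h in (95,82,60,43):
    G=np.array([563.5,391.2,225])+d*h+[0,0,.577*h+3]; print(h,G.round(1)); gt(G,14,8)
print("lower 8"); gt(G-[0,0,8],14,8)
```

```text
p1 0 top [105.2 238.5] side [150.3 312.1]
p1 40 top [119.  232.5] side [163.4 290.5]
p1 82 top [134.2 225.9] side [176.7 268.6]
p2 0 top [114.8 280. ] side [186.8 329.9]
p2 40 top [129.  274.8] side [199.9 307.1]
p2 82 top [144.5 269.2] side [213.2 283.9]
meas top tip1 135.18518518518516 226.2962962962963 root 104.44444444444444 238.14814814814815 side 175.66666666666669 270.6666666666667
meas top tip2 145.18518518518516 269.6296296296296 root 115.18518518518519 280.0 side 210.66666666666669 286.6666666666667
95 [586.3 299.  282.8]
turn [-0.2, 0.1, -0.1] shift [0.0282, 0.0016, 0.0211] down20 [-0.0028, 0.0001, 0.0198]
82 [583.2 311.6 275.3]
turn [-0.2, 0.1, -0.1] shift [0.04, 0.0016, 0.0303] down20 [-0.0028, 0.0001, 0.0198]
60 [577.9 332.9 262.6]
turn [-0.2, 0.1, -0.1] shift [0.06, 0.0017, 0.0459] down20 [-0.0028, 0.0001, 0.0198]
43 [573.8 349.4 252.8]
turn [-0.2, 0.1, -0.1] shift [0.0755, 0.0017, 0.058] down20 [-0.0028, 0.0001, 0.0198]
lower 8
turn [-0.2, 0.1, -0.1] shift [0.0744, 0.0017, 0.0659] down20 [-0.0028, 0.0001, 0.0198]
```

```bash
python3 -m pendant '[[[0,0,0],[0.014,0.001,0.01],1],[[0,0,0],[0.028,0.0015,0.021],1],[[0,0,0],[0.034,0.0015,0.0255],1],[[0,0,0],[0.04,0.0015,0.03],1],[[0,0,0],[0.05,0.0015,0.038],1],[[0,0,0],[0.06,0.0015,0.046],1],[[0,0,0],[0.06,0.0015,0.046],1]]'
python3 - <<'E'
from h import *
I=eyes.camera("side");st()
cv2.imwrite("pics/p2.png",cv2.resize(I[190:350,80:270],None,fx=3,fy=3))
E
```

```text
time: 36.35
position: [577.0, 334.4, 268.0]
ee_rot: [-1.862, -2.387, -0.125]
wrist_force: [-0.1, 0.7, -3.0]
grip_width: 39.5
grasp_force: 101.1
36.4 [577.3 333.8 268.6] yaw_y 14.1 z [-0.037  0.134 -0.99 ] w 39.1 gf 101.1 F [ 0.2  0.1 -3.2] q6 0.2
```

View pics/p2.png

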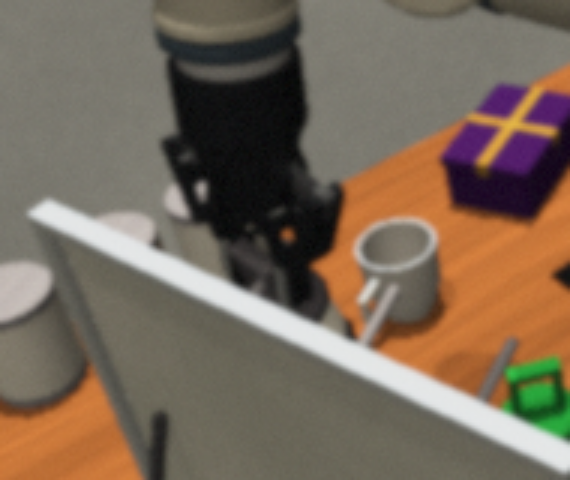

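No contact force at h≈60 mm, so the peg is in the eye. I go on down the peg and lower until the bar rests.

```bash
python3 -m pendant '[[[0,0,0],[0.008,0,0.006],1],[[0,0,0],[0.0155,0,0.012],1],[[0,0,0],[0.0155,0,0.012],1],[[0,0,0],[0.015,0,0.016],1],[[0,0,0],[0.015,0,0.016],1]]'
python3 -m pendant '[[[0,0,0],[-0.0005,0,0.003],1],[[0,0,0],[-0.0005,0,0.003],1]]'
```

```text
time: 37.02
position: [573.5, 349.7, 254.9]
ee_rot: [-1.864, -2.386, -0.126]
wrist_force: [0.3, -0.1, -2.2]
grip_width: 38.9
grasp_force: 101.1
time: 37.28
position: [573.5, 349.7, 252.0]
ee_rot: [-1.864, -2.386, -0.127]
wrist_force: [-0.6, -0.3, -1.9]
grip_width: 39.1
grasp_force: 101.1
```

```bash
python3 -m pendant '[[[0,0,0],[-0.0005,0,0.003],1],[[0,0,0],[-0.0005,0,0.003],1]]'
python3 -m pendant '[[[0,0,0],[-0.0005,0,0.003],1],[[0,0,0],[-0.0005,0,0.003],1]]'
```

```text
time: 37.52
position: [573.4, 349.8, 248.9]
ee_rot: [-1.864, -2.386, -0.127]
wrist_force: [0.2, -0.1, -1.8]
grip_width: 39.0
grasp_force: 101.1
time: 37.78
position: [573.6, 350.0, 247.4]
ee_rot: [-1.864, -2.387, -0.13]
wrist_force: [0.4, 1.5, 2.2]
grip_width: 39.2
grasp_force: 101.7
```

Contact is felt, so the bar rests on the peg. I release and back off along the tool axis.

```bash
python3 -m pendant '[[[0,0,0],[0,0,0],-0.35],[[0,0,0],[0,0,0],-0.35],[[0,0,0],[0,0,0],-0.35],[[0,0,0],[0,0,0],-0.35],[[0,0,0],[0,0,-0.02],-0.35],[[0,0,0],[0,0,-0.05],-0.35],[[0,0,0],[0,0,-0.09],-0.35],[[0,0,0],[-0.06,0,-0.09],-0.35],[[0,0,0],[-0.12,0,-0.09],-0.35],[[0,0,0],[-0.18,0,-0.09],-0.35],[[0,0,0],[-0.18,0,-0.09],-0.35],[[0,0,0],[-0.18,0,-0.09],-0.35]]'
python3 - <<'E'
from h import *
I=eyes.camera("side");J=eyes.camera("top");st()
cv2.imwrite("pics/p3.png",np.hstack([cv2.resize(I[190:350,80:240],None,fx=2.5,fy=2.5),cv2.resize(J[180:340,80:240],None,fx=2.5,fy=2.5)]))
cv2.imwrite("pics/full3.png",J)
E
```

```text
time: 39.28
position: [619.9, 164.8, 310.5]
ee_rot: [-1.864, -2.385, -0.128]
wrist_force: [0.4, 0.4, -0.4]
grip_width: 57.7
grasp_force: 0.0
39.38 [619.6 166.  310.9] yaw_y 14.1 z [-0.035  0.135 -0.99 ] w 57.8 gf 0.0 F [-0.2 -0.7 -0.3] q6 -0.05
```

View pics/p3.png

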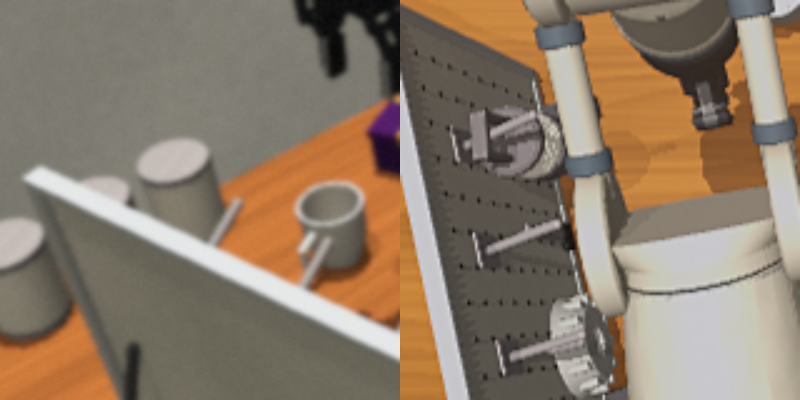

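Picture shows A hanging on the first peg (left picture area (490,140) of the top crop), slid well down towards the board. My picture views are used up; in fact I have counted past the 14, so from here I measure numerically only. Next I check B's position.

Run:
```python
from h import *
gt([600,-250,300],-33,20)
```

```text
turn [-11.5, 11.3, 45.8] shift [-0.3969, -0.122, -0.0503] down20 [-0.0028, 0.0, 0.0198]
```

```bash
python3 -m pendant '[[[-2,2,8],[-0.06,-0.02,-0.008],-0.35],[[-4,4,17],[-0.12,-0.04,-0.016],-0.35],[[-6,6,25],[-0.18,-0.06,-0.024],-0.35],[[-8,8,33],[-0.24,-0.08,-0.032],-0.35],[[-10,10,41],[-0.3,-0.1,-0.04],-0.35],[[-11.5,11.3,45.8],[-0.36,-0.11,-0.046],-0.35],[[-11.5,11.3,45.8],[-0.397,-0.122,-0.05],-0.35],[[-11.5,11.3,45.8],[-0.397,-0.122,-0.05],-0.6],[[-11.5,11.3,45.8],[-0.397,-0.122,-0.05],-0.6]]'
python3 - <<'E'
from h import *
J=eyes.camera("top");I=eyes.camera("side");cv2.imwrite("pics/t4.png",J);cv2.imwrite("pics/s4.png",I);st()
a=cv2.imread("pics/top0.png");f=cv2.imread("pics/full.png")[:,:640]
sl=np.s_[270:318,280:330]
print("diff vs start/after",np.abs(J[sl].astype(int)-a[sl]).mean(),np.abs(J[sl].astype(int)-f[sl]).mean())
# pad is dark, lantern light grey
def blob(im):
    g=cv2.cvtColor(im,cv2.COLOR_BGR2GRAY); m=np.zeros_like(g); m[206:316,281:330]=(g[206:316,281:330]>95)*255
    m=cv2.morphologyEx(m,cv2.MORPH_OPEN,np.ones((5,5),np.uint8))
    return [(np.round(cv2.minEnclosingCircle(c)[0],1).tolist(),round(cv2.minEnclosingCircle(c)[1],1),cv2.contourArea(c)) for c in cv2.findContours(m,0,2)[0]]
for n,im in(("start",a),("mid",f),("now",J)): print(n,blob(im))
gt([454,-24.5,200],-33,20)
E
```

```text
time: 40.5
position: [599.1, -251.5, 305.4]
ee_rot: [-2.585, -1.403, -0.455]
wrist_force: [0.6, -0.3, 0.1]
grip_width: 68.3
grasp_force: 0.0
40.6 [ 599.  -251.   305.8] yaw_y -33.0 z [ 0.186  0.286 -0.94 ] w 68.1 gf 0.0 F [ 0.6 -0.8 -0.2] q6 0.07
diff vs start/after 2.0452777777777778 3.864027777777778
start [([301.4, 289.7], 12.8, 408.5)]
mid [([301.3, 289.7], 12.8, 399.0), ([314.3, 232.3], 13.0, 386.5)]
now [([301.4, 289.7], 12.8, 409.0)]
turn [0.0, 0.1, 0.1] shift [0.0685, -0.245, 0.1311] down20 [-0.0068, -0.0, 0.0188]
```

B has not moved, so I approach it.

```bash
python3 -m pendant '[[[0,0,0],[0.015,-0.06,0.02],-0.6],[[0,0,0],[0.03,-0.12,0.05],-0.6],[[0,0,0],[0.05,-0.18,0.09],-0.6],[[0,0,0],[0.0685,-0.23,0.12],-0.6],[[0,0,0],[0.0685,-0.245,0.131],-0.6],[[0,0,0],[0.0685,-0.245,0.131],-0.6],[[0,0,0],[0.0685,-0.245,0.131],-0.6]]'
python3 - <<'E'
from h import *
eyes.camera("top");st();gt([454,-24,160],-33,20);gt([454,-24,110],-33,20)
E
```

```text
time: 41.48
position: [453.3, -27.4, 206.4]
ee_rot: [-2.587, -1.404, -0.457]
wrist_force: [0.2, 0.0, 0.8]
grip_width: 68.6
grasp_force: 0.0
41.52 [453.5 -28.  206.6] yaw_y -33.1 z [ 0.188  0.284 -0.94 ] w 68.5 gf 0.0 F [0.  0.3 1. ] q6 0.25
turn [0.2, 0.1, -0.0] shift [-0.0125, -0.0019, 0.039] down20 [-0.0068, -0.0, 0.0188]
turn [0.2, 0.1, -0.0] shift [-0.0296, -0.002, 0.086] down20 [-0.0068, -0.0, 0.0188]
```

```bash
python3 -m pendant '[[[0,0,0],[-0.006,-0.001,0.02],-0.6],[[0,0,0],[-0.0125,-0.002,0.039],-0.6],[[0,0,0],[-0.02,-0.002,0.06],-0.6],[[0,0,0],[-0.0265,-0.002,0.0775],-0.6],[[0,0,0],[-0.0293,-0.002,0.0855],-0.6],[[0,0,0],[-0.0293,-0.002,0.0855],-0.6],[[0,0,0],[-0.0293,-0.002,0.0855],1],[[0,0,0],[-0.0293,-0.002,0.0855],1],[[0,0,0],[-0.0293,-0.002,0.0855],1],[[0,0,0],[-0.0293,-0.002,0.0855],1],[[0,0,0],[-0.0293,-0.002,0.0855],1]]' 100
python3 - <<'E'
from h import *
st();R=Ro.from_rotvec(ctrl.sense()["ee_rot"]).as_matrix();print(ctrl.sense()["position"]+6*R[:,2])
gt([454,-24,230],-33,20);gt([480,80,290],-10,14); gt([480,180,300],14,8)
E
```

```text
time: 42.9
position: [452.6, -25.4, 116.3]
ee_rot: [-2.587, -1.402, -0.457]
wrist_force: [-1.5, -0.1, 5.8]
grip_width: 38.5
grasp_force: 100.7
42.9 [452.6 -25.4 116.3] yaw_y -33.1 z [ 0.188  0.285 -0.94 ] w 38.5 gf 100.7 F [-1.5 -0.1  5.8] q6 0.2
[453.69031063 -23.7379884  110.63300364]
turn [0.2, 0.0, -0.1] shift [0.0407, 0.0007, -0.1122] down20 [-0.0068, -0.0, 0.0188]
turn [6.9, -5.9, -22.1] shift [0.1572, -0.0337, -0.134] down20 [-0.0068, -0.0, 0.0188]
turn [11.5, -11.2, -45.8] shift [0.2401, -0.0882, -0.1147] down20 [-0.0068, -0.0, 0.0188]
```

```bash
python3 -m pendant '[[[0,0,0],[0.014,0,-0.04],1],[[0,0,0],[0.028,0,-0.08],1],[[0,0,0],[0.041,0.0005,-0.112],1],[[2.3,-2,-7.5],[0.08,-0.011,-0.12],1],[[4.6,-4,-15],[0.12,-0.022,-0.127],1],[[6.9,-5.9,-22],[0.157,-0.034,-0.134],1],[[8.4,-7.6,-30],[0.185,-0.052,-0.128],1],[[10,-9.4,-38],[0.213,-0.07,-0.121],1],[[11.5,-11.2,-45.8],[0.24,-0.088,-0.115],1],[[11.5,-11.2,-45.8],[0.24,-0.088,-0.115],1],[[11.5,-11.2,-45.8],[0.24,-0.088,-0.115],1]]'
python3 - <<'E'
from h import *
J=eyes.camera("top");I=eyes.camera("side");st()
cv2.imwrite("pics/s5.png",I);cv2.imwrite("pics/t5.png",J)
gt([502.8,253,298],14,8)
E
```

```text
time: 44.28
position: [480.1, 178.6, 304.0]
ee_rot: [-1.864, -2.384, -0.128]
wrist_force: [0.4, 0.0, -1.9]
grip_width: 38.7
grasp_force: 101.0
44.38 [480.2 177.9 304.3] yaw_y 13.9 z [-0.036  0.136 -0.99 ] w 38.5 gf 101.0 F [-0.  -0.4 -1.9] q6 0.01
turn [-0.1, -0.1, -0.1] shift [0.0659, 0.04, 0.0096] down20 [-0.0028, 0.0, 0.0198]
```

```bash
python3 -m pendant '[[[0,0,0],[0.033,0.02,0.003],1],[[0,0,0],[0.06,0.038,0.006],1],[[0,0,0],[0.066,0.04,0.007],1],[[0,0,0],[0.066,0.04,0.007],1],[[0,0,0],[0.066,0.04,0.007],1]]'
python3 - <<'E'
from h import *
eyes.camera("top");st()
d=np.array([.24,-.971,0])
for h in (95,82,60,43):
    G=np.array([474.7,366.6,225])+d*h+[0,0,.577*h+4]; print(h,G.round(1)); gt(G,14,8)
# other checks: bar tilt of the held lantern
E
```

```text
time: 45.0
position: [502.9, 251.7, 307.2]
ee_rot: [-1.865, -2.384, -0.13]
wrist_force: [0.3, -0.1, -2.4]
grip_width: 38.6
grasp_force: 101.4
45.05 [502.9 251.8 307.3] yaw_y 13.9 z [-0.035  0.136 -0.99 ] w 38.5 gf 101.4 F [-0.9 -0.2 -1.8] q6 0.13
95 [497.5 274.4 283.8]
turn [-0.1, -0.1, -0.1] shift [0.0197, 0.0002, 0.0205] down20 [-0.0028, 0.0, 0.0198]
82 [494.4 287.  276.3]
turn [-0.1, -0.1, -0.1] shift [0.0315, 0.0002, 0.0297] down20 [-0.0028, 0.0, 0.0198]
60 [489.1 308.3 263.6]
turn [-0.1, -0.1, -0.1] shift [0.0515, 0.0003, 0.0454] down20 [-0.0028, 0.0, 0.0198]
43 [485.  324.8 253.8]
turn [-0.1, -0.1, -0.1] shift [0.0669, 0.0003, 0.0575] down20 [-0.0028, 0.0, 0.0198]
```

```bash
python3 -m pendant '[[[0,0,0],[0.01,0,0.012],1],[[0,0,0],[0.0197,0,0.0205],1],[[0,0,0],[0.026,0,0.025],1],[[0,0,0],[0.0315,0,0.03],1],[[0,0,0],[0.04,0,0.037],1],[[0,0,0],[0.0515,0,0.0455],1],[[0,0,0],[0.0515,0,0.0455],1]]'
python3 - <<'E'
from h import *
st()
E
```

```text
time: 45.92
position: [488.3, 309.4, 268.1]
ee_rot: [-1.861, -2.386, -0.127]
wrist_force: [0.4, -0.1, -2.0]
grip_width: 38.3
grasp_force: 101.5
45.92 [488.3 309.4 268.1] yaw_y 14.1 z [-0.037  0.135 -0.99 ] w 38.3 gf 101.5 F [ 0.4 -0.1 -2. ] q6 0.22
```

```bash
python3 -m pendant '[[[0,0,0],[0.008,0,0.006],1],[[0,0,0],[0.0155,0,0.012],1],[[0,0,0],[0.0155,0,0.012],1],[[0,0,0],[0.015,0,0.015],1],[[0,0,0],[0.015,0,0.015],1]]'
python3 -m pendant '[[[0,0,0],[-0.0005,0,0.003],1],[[0,0,0],[-0.0005,0,0.003],1]]'
python3 -m pendant '[[[0,0,0],[-0.0005,0,0.003],1],[[0,0,0],[-0.0005,0,0.003],1]]'
```

```text
time: 46.55
position: [484.9, 324.7, 256.2]
ee_rot: [-1.864, -2.385, -0.129]
wrist_force: [0.2, -0.6, -1.7]
grip_width: 38.6
grasp_force: 101.5
time: 46.8
position: [484.8, 324.7, 253.1]
ee_rot: [-1.863, -2.385, -0.129]
wrist_force: [-0.1, 0.0, -2.1]
grip_width: 38.6
grasp_force: 101.5
time: 47.05
position: [484.9, 324.8, 250.4]
ee_rot: [-1.863, -2.385, -0.13]
wrist_force: [0.1, 0.3, -0.8]
grip_width: 38.2
grasp_force: 101.7
```

```bash
python3 -m pendant '[[[0,0,0],[-0.0005,0,0.002],1],[[0,0,0],[-0.0005,0,0.002],1]]'
```

```text
time: 47.3
position: [485.1, 324.9, 249.8]
ee_rot: [-1.863, -2.386, -0.133]
wrist_force: [0.0, 0.0, 5.7]
grip_width: 38.9
grasp_force: 102.3
```

Contact is felt, as with A. I release, back off, and clear the arm away towards -y.

```bash
python3 -m pendant '[[[0,0,0],[0,0,0],-0.35],[[0,0,0],[0,0,0],-0.35],[[0,0,0],[0,0,0],-0.35],[[0,0,0],[0,0,0],-0.35],[[0,0,0],[0,0,-0.02],-0.35],[[0,0,0],[0,0,-0.05],-0.35],[[0,0,0],[0,0,-0.09],-0.35],[[0,0,0],[-0.06,0,-0.09],-0.35],[[0,0,0],[-0.12,0,-0.09],-0.35],[[0,0,0],[-0.18,0,-0.09],-0.35],[[0,0,0],[-0.24,0,-0.09],-0.35],[[0,0,0],[-0.24,0,-0.09],-0.35]]'
python3 -m pendant '[[[0,0,0],[-0.06,0,0],-0.35],[[0,0,0],[-0.12,0,0],-0.35],[[0,0,0],[-0.18,0,0],-0.35],[[0,0,0],[-0.24,0,0],-0.35],[[0,0,0],[-0.3,0,0],-0.35],[[0,0,0],[-0.3,0,0],-0.35]]'
python3 - <<'E'
from h import *
J=eyes.camera("top");I=eyes.camera("side");cv2.imwrite("pics/t6.png",J);cv2.imwrite("pics/s6.png",I);st()
a=cv2.imread("pics/top0.png")
m=(np.abs(J.astype(int)-a).max(2)>40).astype(np.uint8); m=cv2.morphologyEx(m,cv2.MORPH_OPEN,np.ones((3,3),np.uint8))
n,_,s,c=cv2.connectedComponentsWithStats(m)
for i in range(1,n):
    if s[i,4]>25: print(s[i].tolist(),c[i].round(0).tolist())
f=np.array([.24,-.971,0])
for nme,r in(("A",[563.5,391.2,225]),("B",[474.7,366.6,225])):
    for h in(33,40,50):
        X=np.array(r)+f*h+[0,0,.577*h+5]; print(nme,h,"bar top",px("top",X+[0,0,8]).round(0),"body top",px("top",X-[0,0,38]).round(0),"foot",px("top",X-[0,0,116]).round(0))
E
```

```text
time: 48.8
position: [546.3, 77.9, 304.0]
ee_rot: [-1.871, -2.38, -0.129]
wrist_force: [0.2, -0.0, 0.9]
grip_width: 57.3
grasp_force: 0.0
time: 49.55
position: [617.8, -209.4, 259.5]
ee_rot: [-1.867, -2.379, -0.128]
wrist_force: [0.6, 0.7, -0.0]
grip_width: 57.7
grasp_force: 0.0
49.65 [ 618.  -205.9  262.2] yaw_y 14.0 z [-0.035  0.137 -0.99 ] w 57.4 gf 0.0 F [0.  0.5 0.9] q6 -0.63
[163, 115, 384, 365, 40246] [366.0, 351.0]
[485, 144, 6, 17, 81] [487.0, 151.0]
[222, 209, 29, 30, 669] [236.0, 223.0]
[108, 225, 6, 9, 48] [111.0, 229.0]
[119, 229, 45, 21, 409] [143.0, 240.0]
[109, 237, 6, 6, 33] [112.0, 240.0]
[432, 243, 9, 11, 72] [436.0, 248.0]
[131, 245, 9, 6, 36] [135.0, 248.0]
[146, 251, 18, 12, 143] [154.0, 256.0]
[425, 255, 10, 13, 89] [430.0, 261.0]
[354, 260, 12, 16, 143] [360.0, 268.0]
[130, 264, 10, 6, 47] [134.0, 266.0]
[145, 265, 28, 33, 503] [158.0, 281.0]
[116, 268, 6, 8, 41] [119.0, 272.0]
[130, 276, 16, 15, 108] [139.0, 283.0]
[289, 278, 18, 16, 118] [296.0, 284.0]
[119, 280, 7, 7, 39] [122.0, 283.0]
[144, 283, 5, 6, 26] [146.0, 286.0]
[293, 285, 21, 18, 292] [303.0, 293.0]
[532, 430, 108, 50, 3477] [598.0, 459.0]
[254, 473, 23, 7, 115] [266.0, 477.0]
A 33 bar top [114. 233.] body top [123. 236.] foot [137. 240.]
A 40 bar top [116. 232.] body top [125. 235.] foot [139. 239.]
A 50 bar top [120. 230.] body top [129. 233.] foot [142. 238.]
B 33 bar top [124. 275.] body top [133. 277.] foot [146. 278.]
B 40 bar top [126. 275.] body top [135. 276.] foot [148. 277.]
B 50 bar top [130. 273.] body top [139. 274.] foot [152. 276.]
```

Run:
```python
import cv2,numpy as np
a=cv2.imread("pics/top0.png").astype(int);b=cv2.imread("pics/t6.png").astype(int)
for n,(x,y) in dict(cup2=(228,176),can=(205,328),cup1=(524,245),green=(215,271),red=(246,293)).items():
    print(n,np.abs(a-b)[y-15:y+15,x-15:x+15].mean().round(1))
s=cv2.imread("pics/s6.png").astype(int);s0=cv2.imread("pics/side0.png").astype(int)
print("can side",np.abs(s-s0)[345:395,285:315].mean().round(1),"cup side",np.abs(s-s0)[265:295,200:225].mean().round(1))
from h import *
st(); print(np.abs(ctrl.sense()["qd"]).max())
```

```text
cup2 0.9
can 0.9
cup1 0.9
green 1.1
red 1.2
can side 1.3 cup side 1.7
49.65 [ 618.  -205.9  262.2] yaw_y 14.0 z [-0.035  0.137 -0.99 ] w 57.4 gf 0.0 F [0.  0.5 0.9] q6 -0.63
0.03779055900458969
```

Both lanterns hang well down their pegs, and the cups and can have not moved. I hand in.

```bash
python3 -m pendant '[[[0,0,0],[0,0,0],-0.35],[[0,0,0],[0,0,0],-0.35],[[0,0,0],[0,0,0],-0.35],[[0,0,0],[0,0,0],-0.35]]'; python3 -c "
from bench import ctrl; print(ctrl.hand_in())"
```

```text
time: 50.15
position: [617.5, -205.9, 261.8]
ee_rot: [-1.863, -2.386, -0.13]
wrist_force: [-0.1, 0.1, -0.2]
grip_width: 57.8
grasp_force: 0.0
the job is handed in; nothing more can be done
None
```

The job is handed in at about 50 s: I found two lanterns, put both on the pad for charging with three full clockwise turns plus about 45° extra, clicked the selector back to off, and hung each well down its own peg with the cups and can unmoved, though I viewed 16 pictures against the limit of 14 and checked the second hanging only numerically.

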